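Twist the weighing dish off the scale and bring the lime to the board

TASK

Turn the scale's weighing dish a quarter turn anticlockwise (seen from above) by its handle to unlock it, lift it straight off the scale and bring it over the middle of the chopping board, keeping it level so that the lime stays in the middle of the dish. Do not put it down: finish while holding it still and level about a hand's width above the board, so that the cook can take the lime out. Leave the garlic and the tomato on the board as they lie.

Things in the scene. Friction and masses are not known exactly. Their poses are not given: they have to be found in the camera images.
- scale: Flat white kitchen scale, fixed in place, 176 (its x) x 150 (its y) x 34 mm high, with a square steel twist-lock collar, 101 mm wide, on top that ends 46 mm above the worktop. Display and two round keys on its -x side. Origin: centre of its underside, on the worktop; z up.
- lock (a point): Middle of the collar's opening, 46 mm above the worktop; axes as the scale's. The collar's steel plate (4 mm) has an oblong opening, 42 mm wide along x and 77 mm long along y, over a well whose floor lies 12 mm below this point. Stops in the well let the dish turn only about a quarter turn, from dish x along scale x (locked) anticlockwise to dish x along scale +y (free), with about 0.1 rad of play at each end.
- dish: Loose round steel weighing dish, 180 mm across, about 0.32 kg. Origin: centre of the underside of its foot; z up. The foot is oblong with round ends: 70 mm along the dish's x, 34 mm along its y, 6 mm thick. At the start it stands on the floor of the scale's well, locked under the plate, dish x within 0.12 rad of scale x. It lifts out only with dish x within about 0.2 rad of scale +y.
- bowl (a point): Lowest inside point of the dish, 18 mm above the underside of its foot. The bowl is nearly flat over the middle 40 mm, then rises ever more steeply to the rim, 48 mm above the underside of the foot.
- handle (a point): Middle of the wooden grip on top of the fixed bail that arches over the dish in the dish's y-z plane, 130 mm above the underside of the foot; axes as the dish's. The grip is a straight bar 72 mm long along y, 16 mm wide along x, 20 mm tall. Pinch it from above across its width (fingers close along the dish's x). The lime ends 50 mm below the grip's underside.
- lime: Loose green lime, 52 x 46 x 46 mm, 50 g, lying in the middle of the dish. Origin: on its skin, below its centre at the start (turns with it as it rolls).
- lime_center (a point): Centre of the lime, 23 mm from its skin.
- board: Wooden chopping board, fixed in place, 200 (its x) x 300 (its y) x 22 mm, lying on the worktop. Origin: centre of its underside; z up, top 22 mm above the origin.
- garlic: Loose garlic bulb, 61 x 60 x 59 mm, on the board near the middle of one short end. Origin: centre of its underside.
- tomato: Loose tomato, 65 x 65 x 66 mm, on the board near the other short end. Origin: centre of its underside.
Mind the look-alikes: they are no part of the job. Leave any purple look-alike of the tomato alone.

How it is judged:
On the way, in this order (a step that is already met when the one before it is completed fails the run):
1. the dish is turned to its unlocked position while its foot still stands in the scale, the lime in the middle (angle between the x axis of dish and the x axis of scale, either way round above 1.33 rad and z of dish in the frame of scale below 0.041 m and horizontal distance between dish and scale below 0.012 m and horizontal distance between lime_center and dish below 0.035 m), for 0.1 s.
2. the dish is lifted off the scale by the gripper, level, with the lime in the middle (z of dish in the frame of scale above 0.055 m and contact force between dish and scale below 0.1 N and contact force between the fingers and dish above 1 N and angle between dish's own z axis and vertical below 0.2 rad and horizontal distance between lime_center and dish below 0.035 m), for 0.2 s.
At the end, for the whole second after the job is handed in: Gripper holds the dish within 50 mm of the board's middle, foot 40-180 mm above its top, at rest, level within 0.12 rad, carried by nothing else; lime at rest within 30 mm of the dish's middle, untouched by the gripper; garlic and tomato within 30 mm of where they lay (horizontal distance between dish and board below 0.05 m and z of dish in the frame of board between 0.062 and 0.202 m and angle between dish's own z axis and vertical below 0.12 rad and linear speed of dish below 0.03 m/s and angular speed of dish below 0.15 rad/s and linear speed of lime below 0.05 m/s and horizontal distance between lime_center and dish below 0.03 m and contact force between lime and dish above 0.1 N and contact force between the fingers and dish above 1 N and contact force between the fingers and lime below 0.1 N and contact force between dish and board below 0.1 N and contact force between dish and scale below 0.1 N and contact force between dish and garlic below 0.1 N and contact force between dish and tomato below 0.1 N and distance of each of garlic, tomato from where it was at the start of the episode below 0.03 m); the arm keeps its last pose, push and grip.
It fails at once if the lime rolls out of the middle of the dish (more than 50 mm from its centre) (horizontal distance between lime_center and dish above 0.05 m).
It fails at once if the dish is tipped by more than 0.35 rad (20 degrees) (angle between dish's own z axis and vertical above 0.35 rad).
It fails at once if the garlic or the tomato is knocked more than 30 mm (distance of any of garlic, tomato from where it was at the start of the episode above 0.03 m).
It also fails if it takes over 48 s, if anything falls off the work surface, if the arm or the gripper's body presses on something with over 40 N, if the wrist force passes 120 N, or if a joint passes its speed limit or range.

ROBOT

A 6-joint arm with a two-finger parallel gripper is mounted at the origin on a cart in front of the work surface, level with it; the furniture and walls round the work are solid. World frame = base frame: x ahead of the robot, y to its left, z up, the work surface at z = 0. Lengths are in m, angles in rad, forces in N, time in s.
With the tool pointing down it reaches from about 0.15 to 0.775 m from the base axis. Payload 6.1 kg.
Tool frame: the origin (TCP) lies midway between the tips of the shut fingers; the grasp point (between the pads) lies 19 mm behind it (env.tcp_to_grasp is the y of the grasp point in the tool frame, in m); y points along the fingers, x is the direction in which the jaws open and shut, and the axes are right-handed (so a half turn about y gives the same grasp; the last joint's range is limited). The gripper opens to 85 mm and grips with 20 to 120 N. Pads are 22 mm wide; open, the fingers measure 114 mm over their backs; the gripper's body (76 mm by 85 mm) begins 54 mm behind the grasp point. The pads swing forward as they close: fully open they stand 13 mm farther back than shut.
Start: joints at [1.132, 0.126, -0.04, 1.405, 0, 1.571], TCP at [0.223, 0.475, 0.231] pointing down, gripper open.
Joint ranges: [-2.72, 2.72], [-0.95, 1.95], [-1.27, 1.35], [-1.78, 2.02], [-1.46, 1.47], [-3.14, 3.14]. Speed limits (rad/s): [2.39, 2.39, 3.01, 3.14, 3.14, 3.14].

INTERFACE

Orientations are given as a rotation vector (axis times angle).
In Python, from cell import env gives the robot as it stands.
- The arm moves only by the tool carry_out, never from a script. Its argument "targets" is a list of rows, each an object of numbers: "gripper": the opening, from 0 (shut) to 1 (fully open); "dx", "dy", "dz": the shift along the tool's x, y, z in mm; "twist": the turn about the tool's y in rad. In form: [{"gripper": .., "dx": .., "dy": .., "dz": .., "twist": ..}, ...]. A call has 1 to 10 rows; each row is the pose to reach, as a shift and turn from the pose commanded when the call began, along the tool's axes at that moment; what a row does not reach only later rows make up. A row lasts 1/12 s, in which the tool goes at most 41.7 mm and 7.16 degrees, less where a joint would pass 70% of its speed; a pose out of reach is approached as far as the arm can. A call with a gripper value outside its range is refused whole. The fingers move at their own pace and stop on an object; "force" is the grip in N (left out, the last holds). Time passes only in rows, so rows that repeat a pose let the fingers close. It gives the time, the measured TCP pose, the force and the opening at its end, in the units of the state.
- env.sense(): the state, without advancing time (a new reading comes with each control period).
- env.read_camera(name): name is "side" or "top"; returns the picture (420x560x3 uint8, red, green, blue); there is no depth.
- env.calibration(name): a dict with "K" (3x3 intrinsics, pixels), "k1" (the pictures are not rectified: a ray, as slopes to the right and down, at radius r is drawn at 1 + k1 r^2 times it, then the intrinsics apply), "extrinsics" (4x4, takes a point from camera to world coordinates). Camera axes: x right, y down, z forward; pixel columns grow to the right and rows downward; lengths in m; the calibration is good to about 2 mm. A picture is of the moment at which its call begins. calibration takes no time and is no camera call.
- env.job_done(): hands the job in, once; it reports no verdict.
Trained networks look in the newest picture that a camera, given by its name, has taken for a name from the list of things; names that differ only in an ending like _2 or _b are one class to them, and where a whole thing is asked for, a point or a joint stands for the part that bears it (a point fixed in the world has none). Each returns a list of dicts, best first, with "score" (0 to 1); they miss things now and then, are a little off and sometimes report something else, mostly with a low value. They report only what shows in the picture. A call takes as long as a camera call. They do not tell look-alikes from the thing itself.
- env.boxes_of(camera, label): "point" ([x, y, z] in m, in world coordinates, good to about 4 mm: the middle of the surface that is visible of it).
- env.cut_out(camera, label): "pixels" (420x560 bool, what is visible of it).
- env.mark_of(camera, label): "point" ([x, y, z] in m, in world coordinates, good to about 4 mm: a listed point, or the origin of a listed thing).
The state is a dict: "time": time; "joint_positions": joint angles; "dq": joint speeds; "joint_torque": joint torques, N m; "eef_pos": TCP position; "ee_rot": TCP orientation; "wrist_force": force on the tool from outside, world axes, zero at the start; "wrist_torque": the same for the moment, N m; "opening": opening from 0.0 (shut) to 1.0 (fully open).
Only numpy, scipy, OpenCV 4.12 (cv2) and the standard library are available. Lean on these libraries where they do the work, as an engineer would, in place of code of your own. Each camera call takes 0.05 s, during which the arm holds its last target. There are 200 camera calls.

## Working session

There is one attempt and no reset: what is moved stays moved. The work goes in short steps, Python scripts to look and compute and a tool call to move; the robot and the scene stay as the last step left them, time stands still between calls to the robot, and variables do not carry over. Pictures are saved under pics/ and viewed, about 8 in all and at most 12, crops included, and the job is handed in when it is done.

Besides the shell and the picture viewer there is one more tool, called after "Emit:" as a command line: name --argument value ..., lists and objects as JSON in quotes. carry_out: Moves the arm, as the interface text tells. Its arguments: {"type":"object","properties":{"targets":{"type":"array","items":{"type":"object","properties":{"gripper":{"type":"number"},"dx":{"type":"number"},"dy":{"type":"number"},"dz":{"type":"number"},"twist":{"type":"number"}}}},"force":{"type":"number"}},"required":["targets"]}

```bash
mkdir -p pics; ls
cat > h.py <<'E'
import numpy as np, cv2
from cell import env
from scipy.spatial.transform import Rotation as R
def save(cam,name):
    im=env.read_camera(cam); cv2.imwrite(f'pics/{name}.png',im[:,:,::-1]); return im
def proj(cam,P):
    c=env.calibration(cam); E=np.linalg.inv(np.array(c['extrinsics'])); p=E[:3,:3]@np.array(P)+E[:3,3]
    s=p[:2]/p[2]; s=s*(1+c['k1']*(s@s)); K=np.array(c['K']); return K[:2,:2]@s+K[:2,2]
def ray(cam,uv,z):
    c=env.calibration(cam); K=np.array(c['K']); d=np.linalg.solve(K[:2,:2],np.array(uv,float)-K[:2,2]); s=d.copy()
    for _ in range(20): s=d/(1+c['k1']*(s@s))
    E=np.array(c['extrinsics']); v=E[:3,:3]@np.r_[s,1]; o=E[:3,3]; return o+v*(z-o[2])/v[2]
E
python3 - <<'E'
from h import *
np.set_printoptions(precision=4,suppress=True)
for c in ('top','side'):
    im=save(c,c+'0')
    for l in ('handle','dish','bowl','lock','scale','lime_center','board','garlic','tomato'):
        print(c,l,[(np.round(d['point'],3),round(d['score'],2),proj(c,d['point']).round()) for d in env.mark_of(c,l)[:3]])
s=env.sense(); print(s)
print(R.from_rotvec(s['ee_rot']).as_matrix(), env.tcp_to_grasp)
E
cd pics; python3 -c "
import cv2,numpy as np
a=cv2.imread('top0.png');b=cv2.imread('side0.png');cv2.imwrite('both0.png',cv2.resize(np.vstack([a,b]),(800,1200)))"
```

```text
pics
top handle [(array([ 0.512, -0.023,  0.164]), 0.78, array([375., 184.]))]
top dish [(array([ 0.511, -0.026,  0.036]), 0.57, array([365., 195.]))]
top bowl [(array([ 0.512, -0.023,  0.053]), 0.81, array([365., 193.]))]
top lock []
top scale []
top lime_center [(array([ 0.508, -0.025,  0.076]), 0.48, array([368., 193.]))]
top board [(array([0.505, 0.345, 0.002]), 0.86, array([211., 195.]))]
top garlic [(array([0.508, 0.469, 0.02 ]), 0.6, array([160., 192.]))]
top tomato [(array([0.508, 0.239, 0.024]), 0.93, array([253., 194.])), (array([ 0.33 ,  0.403, -0.004]), 0.67, array([185., 266.])), (array([ 0.352,  0.143, -0.001]), 0.56, array([292., 261.]))]
side handle [(array([ 0.511, -0.021,  0.166]), 0.71, array([317., 254.]))]
side dish [(array([ 0.51 , -0.025,  0.036]), 0.68, array([311., 308.]))]
side bowl [(array([ 0.51 , -0.024,  0.056]), 0.61, array([312., 300.]))]
side lock []
side scale [(array([ 0.508, -0.025,  0.003]), 0.61, array([309., 320.])), (array([0.506, 0.348, 0.001]), 0.34, array([303., 207.]))]
side lime_center [(array([ 0.511, -0.025,  0.077]), 0.84, array([313., 
[... 327 characters left out ...]
.]))]
side tomato [(array([0.516, 0.239, 0.022]), 0.93, array([309., 227.])), (array([0.352, 0.142, 0.001]), 0.66, array([237., 259.]))]
{'time': 1.0, 'joint_positions': array([ 1.132 ,  0.1257, -0.0396,  1.4054, -0.    ,  1.5708]), 'dq': array([ 0.0011, -0.0003, -0.0002, -0.0003,  0.0003, -0.0007]), 'joint_torque': array([ -0.0003, -43.5714,  35.3097,   0.0011,  -0.0001,   0.    ]), 'eef_pos': array([0.223 , 0.4752, 0.2313]), 'ee_rot': array([-1.3854, -0.8803,  0.8802]), 'wrist_force': array([ 0.0426, -0.4595,  1.6349]), 'wrist_torque': array([ 0.0087,  0.0037, -0.0125]), 'opening': 0.9974561160772589}
[[ 0.4248  0.     -0.9053]
 [ 0.9053  0.      0.4248]
 [ 0.0001 -1.     -0.    ]] -0.0187
```

View pics/top0.png

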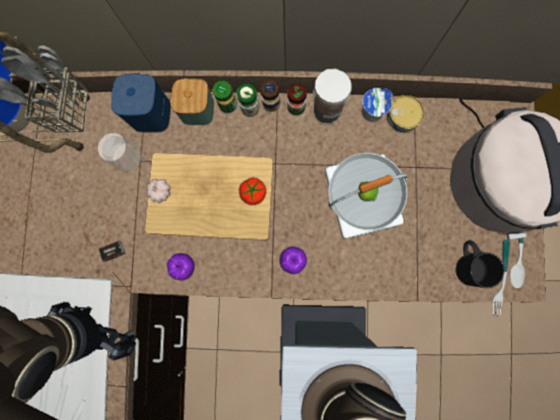

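View pics/side0.png

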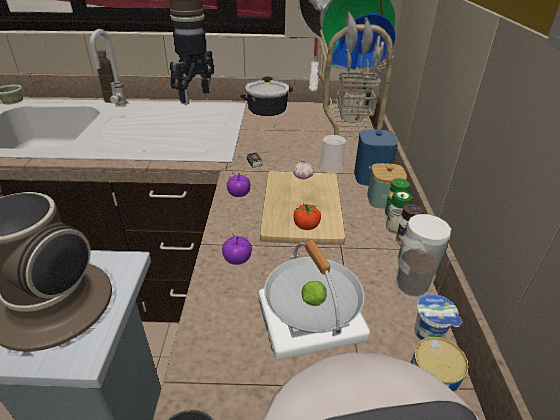

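The top picture shows the dish at about (368,192) on the white scale, with the handle's wooden grip at (375,184). The board runs from (147,155) to (272,238), with the garlic at (159,190) and the red tomato at (253,190). The purple look-alikes at (180,266) and (293,260) are to be left alone. In the side picture the grip is at (317,255). The only other handle-like things are the wooden lid at (190,97) and the pots' black handles. I choose the brown bar over the lime and will measure its direction and the scale's.

Run:
```python
from h import *
np.set_printoptions(precision=4,suppress=True)
im=cv2.imread('pics/top0.png'); hsv=cv2.cvtColor(im,cv2.COLOR_BGR2HSV)
def axis(cam,f,r,z=.169):
    hsv=cv2.cvtColor(cv2.imread(f),cv2.COLOR_BGR2HSV); m=cv2.inRange(hsv,(5,130,60),(18,255,255)); k=np.zeros_like(m); k[r[0]:r[1],r[2]:r[3]]=255; m&=k
    n,l,s,_=cv2.connectedComponentsWithStats(m); i=1+s[1:,4].argmax(); v,u=np.where(l==i)
    P=np.array([ray(cam,p,z) for p in zip(u,v)])[:,:2]; c=P.mean(0); w,V=np.linalg.eigh(np.cov((P-c).T)); d=V[:,1]; t=(P-c)@d
    print(cam,'grip n',len(u),'c',(c+d*(t.max()+t.min())/2),'len',np.ptp(t),'dish x yaw',np.arctan2(-d[0]*np.sign(d[1]),abs(d[1])), 'px',u.min(),u.max(),v.min(),v.max()); return m
m=axis('top','pics/top0.png',(160,215,330,410)); axis('side','pics/side0.png',(230,280,295,340))
# scale visible mask
cs=env.cut_out('top','scale')
print([ (round(c['score'],2),c['pixels'].sum()) for c in cs])
S=hsv[:,:,1]<40; S&=hsv[:,:,2]>190; S=S.astype(np.uint8)*255; k=np.zeros_like(S);k[150:240,320:410]=255;S&=k
v,u=np.where(S>0); P=np.array([ray('top',p,.034)[:2] for p in zip(u,v)],np.float32); print('scale rect',cv2.minAreaRect(P*1000))
cv2.imwrite('pics/crop.png',np.hstack([cv2.resize(im[145:245,315:415],(400,400),interpolation=2),cv2.resize(cv2.merge([S,m,S])[145:245,315:415],(400,400),interpolation=0)]))
```

```text
top grip n 227 c [ 0.512  -0.0237] len 0.06932976523841441 dish x yaw 0.38139849855193564 px 360 391 176 192
side grip n 387 c [ 0.51  -0.027] len 0.08333247432664677 dish x yaw 0.3360941938675773 px 305 329 240 273
[(0.92, np.int64(427))]
scale rect ((513.3335571289062, -34.247955322265625), (172.69776916503906, 166.8724822998047), 15.30452823638916)
```

View pics/crop.png

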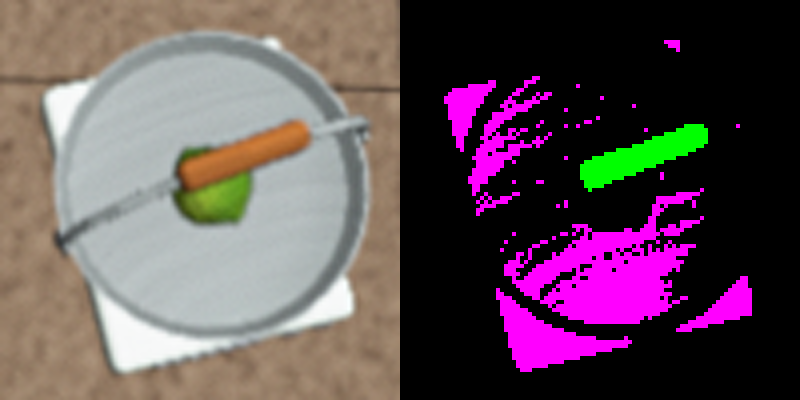

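Emit:
carry_out --targets '[{"dy": -30,"gripper": 1,"twist": 0.1},{"dy": -60,"gripper": 1,"twist": 0.2}]'

```text
invalid input
```

```bash
python3 -c "
from h import *
s=env.sense();print(s['joint_positions'],s['eef_pos'],s['time'])"
```

```text
[ 1.13201063e+00  1.25783328e-01 -3.95898008e-02  1.40541274e+00
  1.18659803e-05  1.57080186e+00] [0.22303019 0.47525046 0.23130795] 1.05
```

The crop shows the grip as the brown bar over the lime, running from (185,180) to (305,130). The scale's corners show at (45,90), (118,373) and (353,312). That makes dish yaw about 0.36, scale yaw about 0.26, and the turn needed about 1.47 rad anticlockwise.

Emit:
carry_out --targets '[{"dx": 0,"dy": -30,"dz": 0,"gripper": 1.0,"twist": 0.1},{"dx": 0,"dy": -70,"dz": 0,"gripper": 1.0,"twist": 0.2}]' --force 60

```text
time: 1.22
eef_pos: [0.2223, 0.4736, 0.2987]
ee_rot: [-1.452, -0.719, 0.729]
wrist_force: [0.9, 2.1, -0.4]
opening: 1.001
```

```bash
cat >> h.py <<'E'
def plan(p,yaw):
    s=env.sense(); M=R.from_rotvec(s['ee_rot']).as_matrix(); y0=np.arctan2(M[1,0],M[0,0])
    d=M.T@(np.array(p)-s['eef_pos'])*1000
    tw=(y0-yaw+np.pi)%(2*np.pi)-np.pi
    print('t',round(s['time'],2),'q',s['joint_positions'].round(3),'eef',s['eef_pos'].round(4),'yaw',round(y0,3),'tilt',M[:,1].round(3),'op',round(s['opening'],3),'F',s['wrist_force'].round(1),'T',s['wrist_torque'].round(2)); print('d mm',d.round(1),'twist',round(tw,3))
E
python3 -c "
from h import *
plan([.512,-.023,.25],.36)"
```

```text
t 1.22 q [ 1.132  0.14   0.124  1.562 -0.     1.775] eef [0.2223 0.4736 0.2987] yaw 0.927 tilt [-0.003 -0.007 -1.   ] op 1.001 F [ 0.9  2.1 -0.4] T [ 0.09 -0.01 -0.03]
d mm [-223.2   51.1 -529.7] twist 0.567
```

Emit:
carry_out --targets '[{"dx": -10,"dy": 0,"dz": -23,"gripper": 1.0,"twist": 0.03},{"dx": -22,"dy": 0,"dz": -52,"gripper": 1.0,"twist": 0.06},{"dx": -36,"dy": 0,"dz": -85,"gripper": 1.0,"twist": 0.1},{"dx": -50,"dy": 0,"dz": -118,"gripper": 1.0,"twist": 0.14},{"dx": -64,"dy": 0,"dz": -151,"gripper": 1.0,"twist": 0.18},{"dx": -78,"dy": 0,"dz": -184,"gripper": 1.0,"twist": 0.22},{"dx": -92,"dy": 0,"dz": -218,"gripper": 1.0,"twist": 0.26},{"dx": -106,"dy": 0,"dz": -252,"gripper": 1.0,"twist": 0.3},{"dx": -120,"dy": 0,"dz": -285,"gripper": 1.0,"twist": 0.34},{"dx": -134,"dy": 0,"dz": -318,"gripper": 1.0,"twist": 0.38}]'

```text
time: 2.05
eef_pos: [0.3989, 0.1764, 0.3016]
ee_rot: [-1.527, -0.432, 0.43]
wrist_force: [0.1, 1.3, 0.5]
opening: 0.998
```

```bash
python3 -c "
from h import *
plan([.512,-.023,.25],.36)"
```

```text
t 2.05 q [ 0.416 -0.032 -0.052  1.55   0.     1.437] eef [0.3989 0.1764 0.3016] yaw 0.55 tilt [ 0.001  0.    -1.   ] op 0.998 F [0.1 1.3 0.5] T [ 0.02 -0.07 -0.02]
d mm [  -7.9   51.6 -229.1] twist 0.19
```

Emit:
carry_out --targets '[{"dx": -1,"dy": 0,"dz": -33,"gripper": 1.0,"twist": 0.03},{"dx": -2,"dy": 0,"dz": -66,"gripper": 1.0,"twist": 0.06},{"dx": -3,"dy": 5,"dz": -99,"gripper": 1.0,"twist": 0.09},{"dx": -5,"dy": 10,"dz": -132,"gripper": 1.0,"twist": 0.12},{"dx": -6,"dy": 20,"dz": -165,"gripper": 1.0,"twist": 0.15},{"dx": -7,"dy": 30,"dz": -195,"gripper": 1.0,"twist": 0.17},{"dx": -8,"dy": 40,"dz": -217,"gripper": 1.0,"twist": 0.19},{"dx": -8,"dy": 50,"dz": -229,"gripper": 1.0,"twist": 0.19},{"dx": -8,"dy": 50,"dz": -229,"gripper": 1.0,"twist": 0.19}]'

```text
time: 2.8
eef_pos: [0.5118, -0.0227, 0.2487]
ee_rot: [-1.552, -0.28, 0.285]
wrist_force: [-0.7, -0.3, 0.4]
opening: 1.001
```

Run:
```python
from h import *
for c in ('top','side'):
    im=save(c,c+'1')
    for l in ('handle','bowl'):
        print(c,l,[(np.round(d['point'],3),round(d['score'],2),proj(c,d['point']).round()) for d in env.mark_of(c,l)[:2]])
plan([.512,-.023,.148],.36)
im=cv2.imread('pics/side1.png'); cv2.imwrite('pics/side1c.png',cv2.resize(im[170:360,220:400],(720,560),interpolation=2))
```

```text
top handle [(array([ 0.513, -0.025,  0.165]), 0.66, array([376., 183.])), (array([0.507, 0.24 , 0.019]), 0.17, array([253., 195.]))]
top bowl [(array([ 0.512, -0.026,  0.052]), 0.69, array([366., 193.]))]
side handle [(array([ 0.512, -0.023,  0.163]), 0.93, array([318., 256.])), (array([ 0.517, -0.022,  0.051]), 0.57, array([316., 302.]))]
side bowl []
t 3.1 q [-0.039  0.101 -0.022  1.446  0.     1.168] eef [ 0.5116 -0.0201  0.2522] yaw 0.364 tilt [ 0.001  0.    -1.   ] op 0.997 F [-0.9  0.2 -0.2] T [ 0.1  -0.   -0.02]
d mm [ -0.8 104.2  -2.8] twist 0.004
```

View pics/side1c.png

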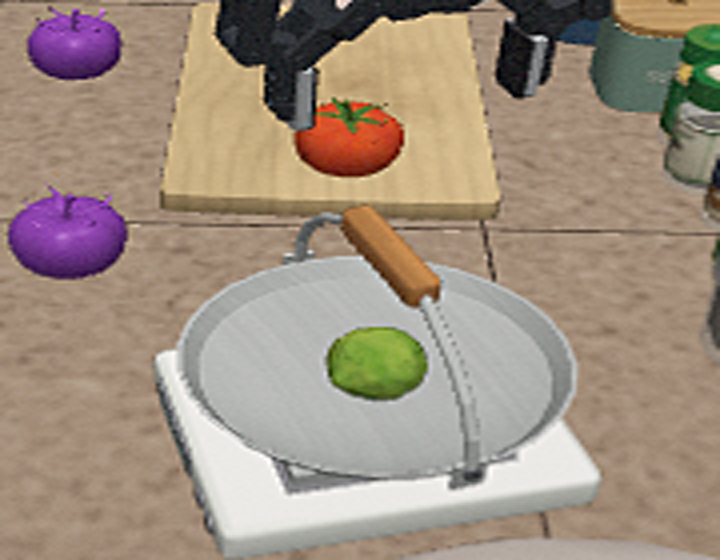

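The side crop shows the jaws open above the grip, whose bar runs from (350,215) to (430,300). The lime is central at (377,362), and the tomato behind is unaffected. I descend and close.

Emit:
carry_out --targets '[{"dx": -1,"dy": 20,"dz": -1,"gripper": 1.0,"twist": 0},{"dx": -1,"dy": 45,"dz": -1,"gripper": 1.0,"twist": 0},{"dx": -1,"dy": 65,"dz": -2,"gripper": 1.0,"twist": 0},{"dx": -1,"dy": 80,"dz": -2,"gripper": 1.0,"twist": 0},{"dx": -1,"dy": 92,"dz": -2,"gripper": 1.0,"twist": 0},{"dx": -1,"dy": 100,"dz": -2,"gripper": 1.0,"twist": 0},{"dx": -1,"dy": 104,"dz": -2,"gripper": 1.0,"twist": 0},{"dx": -1,"dy": 104,"dz": -2,"gripper": 0.6,"twist": 0},{"dx": -1,"dy": 104,"dz": -2,"gripper": 0.45,"twist": 0},{"dx": -1,"dy": 104,"dz": -2,"gripper": 0.35,"twist": 0}]' --force 50

```text
time: 3.93
eef_pos: [0.512, -0.0232, 0.1483]
ee_rot: [-1.552, -0.285, 0.283]
wrist_force: [-0.1, -0.3, 0.0]
opening: 0.606
```

Emit:
carry_out --targets '[{"dx": 0,"dy": 0,"dz": 0,"gripper": 0.28,"twist": 0},{"dx": 0,"dy": 0,"dz": 0,"gripper": 0.22,"twist": 0},{"dx": 0,"dy": 0,"dz": 0,"gripper": 0.16,"twist": 0},{"dx": 0,"dy": 0,"dz": 0,"gripper": 0.1,"twist": 0},{"dx": 0,"dy": 0,"dz": 0,"gripper": 0.0,"twist": 0},{"dx": 0,"dy": 0,"dz": 0,"gripper": 0.0,"twist": 0},{"dx": 0,"dy": 0,"dz": 0,"gripper": 0.0,"twist": 0},{"dx": 0,"dy": 0,"dz": 0,"gripper": 0.0,"twist": 0}]' --force 50

```text
time: 4.6
eef_pos: [0.5116, -0.0234, 0.1479]
ee_rot: [-1.552, -0.285, 0.283]
wrist_force: [-2.2, -0.1, 5.5]
opening: 0.179
```

Run:
```python
from h import *
for c in ('side',):
    im=save(c,c+'2')
    for l in ('handle','lime_center','bowl'):
        print(c,l,[(np.round(d['point'],3),round(d['score'],2)) for d in env.mark_of(c,l)[:2]])
plan([.512,-.023,.148],.36)
im=cv2.imread('pics/side2.png'); cv2.imwrite('pics/side2c.png',cv2.resize(im[170:360,220:400],(720,560),interpolation=2))
```

```text
side handle [(array([ 0.513, -0.025,  0.165]), 0.83)]
side lime_center [(array([ 0.513, -0.027,  0.075]), 0.83)]
side bowl [(array([ 0.513, -0.026,  0.053]), 0.63)]
t 4.8 q [-0.046  0.114 -0.236  1.22  -0.     1.163] eef [ 0.5116 -0.0234  0.1478] yaw 0.362 tilt [ 0.001 -0.    -1.   ] op 0.18 F [-2.7 -0.2  5.8] T [-0.03  0.35 -0.  ]
d mm [ 0.5 -0.2  0.2] twist 0.002
```

View pics/side2c.png

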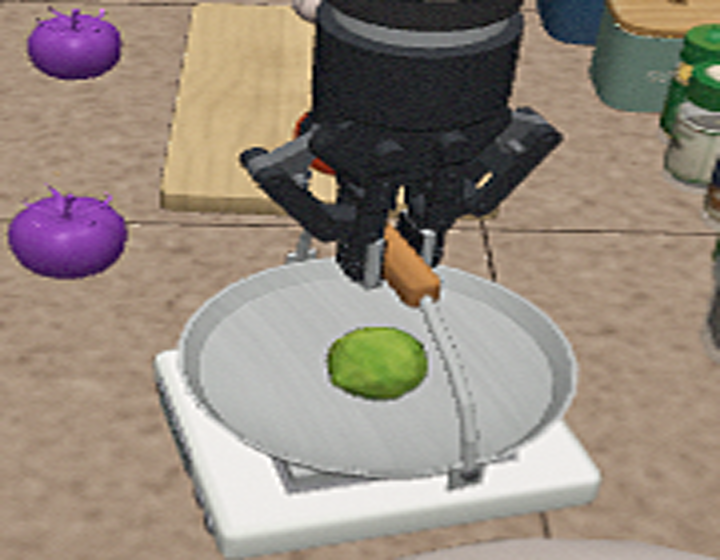

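The crop shows the pads closed on the grip at (370-430,265), with the lime still central at (377,362) and the dish level. Opening 0.18 is about 15 mm, matching the bar. Now the anticlockwise turn (negative twist), gently.

Emit:
carry_out --targets '[{"dx": 0,"dy": -0.5,"dz": 0,"gripper": 0.0,"twist": -0.02},{"dx": 0,"dy": -0.5,"dz": 0,"gripper": 0.0,"twist": -0.05},{"dx": 0,"dy": -0.5,"dz": 0,"gripper": 0.0,"twist": -0.1},{"dx": 0,"dy": -0.5,"dz": 0,"gripper": 0.0,"twist": -0.15},{"dx": 0,"dy": -0.5,"dz": 0,"gripper": 0.0,"twist": -0.2},{"dx": 0,"dy": -0.5,"dz": 0,"gripper": 0.0,"twist": -0.25},{"dx": 0,"dy": -0.5,"dz": 0,"gripper": 0.0,"twist": -0.3},{"dx": 0,"dy": -0.5,"dz": 0,"gripper": 0.0,"twist": -0.35},{"dx": 0,"dy": -0.5,"dz": 0,"gripper": 0.0,"twist": -0.38},{"dx": 0,"dy": -0.5,"dz": 0,"gripper": 0.0,"twist": -0.4}]' --force 60

```text
time: 5.63
eef_pos: [0.512, -0.0233, 0.1479]
ee_rot: [-1.487, -0.598, 0.597]
wrist_force: [1.0, -0.7, 2.0]
opening: 0.174
```

Run:
```python
from h import *
env.read_camera('side')
for l in ('lime_center','bowl'):
        print(l,[(np.round(d['point'],3),round(d['score'],2)) for d in env.mark_of('side',l)[:2]])
plan([.512,-.023,.148],1.83)
```

```text
lime_center [(array([ 0.513, -0.023,  0.075]), 0.72)]
bowl []
t 5.78 q [-0.046  0.115 -0.235  1.22   0.     0.763] eef [ 0.5118 -0.0233  0.1479] yaw 0.762 tilt [ 0.001  0.    -1.   ] op 0.176 F [1.6 1.1 1.7] T [ 0.09 -0.34  0.01]
d mm [ 0.3 -0.1  0.1] twist -1.068
```

Forces are small and the dish is turning freely, so I continue.

Emit:
carry_out --targets '[{"dx": 0,"dy": 0,"dz": 0,"gripper": 0.0,"twist": -0.02},{"dx": 0,"dy": 0,"dz": 0,"gripper": 0.0,"twist": -0.06},{"dx": 0,"dy": 0,"dz": 0,"gripper": 0.0,"twist": -0.12},{"dx": 0,"dy": 0,"dz": 0,"gripper": 0.0,"twist": -0.18},{"dx": 0,"dy": 0,"dz": 0,"gripper": 0.0,"twist": -0.24},{"dx": 0,"dy": 0,"dz": 0,"gripper": 0.0,"twist": -0.3},{"dx": 0,"dy": 0,"dz": 0,"gripper": 0.0,"twist": -0.36},{"dx": 0,"dy": 0,"dz": 0,"gripper": 0.0,"twist": -0.42},{"dx": 0,"dy": 0,"dz": 0,"gripper": 0.0,"twist": -0.47},{"dx": 0,"dy": 0,"dz": 0,"gripper": 0.0,"twist": -0.5}]'

```text
time: 6.62
eef_pos: [0.5116, -0.0233, 0.1479]
ee_rot: [-1.338, -0.981, 0.981]
wrist_force: [0.8, 0.2, 2.1]
opening: 0.176
```

Emit:
carry_out --targets '[{"dx": 0,"dy": 0,"dz": 0,"gripper": 0.0,"twist": -0.03},{"dx": 0,"dy": 0,"dz": 0,"gripper": 0.0,"twist": -0.09},{"dx": 0,"dy": 0,"dz": 0,"gripper": 0.0,"twist": -0.16},{"dx": 0,"dy": 0,"dz": 0,"gripper": 0.0,"twist": -0.23},{"dx": 0,"dy": 0,"dz": 0,"gripper": 0.0,"twist": -0.3},{"dx": 0,"dy": 0,"dz": 0,"gripper": 0.0,"twist": -0.37},{"dx": 0,"dy": 0,"dz": 0,"gripper": 0.0,"twist": -0.44},{"dx": 0,"dy": 0,"dz": 0,"gripper": 0.0,"twist": -0.5},{"dx": 0,"dy": 0,"dz": 0,"gripper": 0.0,"twist": -0.54},{"dx": 0,"dy": 0,"dz": 0,"gripper": 0.0,"twist": -0.56}]'

```text
time: 7.45
eef_pos: [0.5115, -0.0232, 0.1479]
ee_rot: [-1.078, -1.394, 1.393]
wrist_force: [0.2, 0.5, 2.1]
opening: 0.18
```

Emit:
carry_out --targets '[{"dx": 0,"dy": 0,"dz": 0,"gripper": 0.0,"twist": 0},{"dx": 0,"dy": 0,"dz": 0,"gripper": 0.0,"twist": 0},{"dx": 0,"dy": 0,"dz": 0,"gripper": 0.0,"twist": 0}]'

```text
time: 7.7
eef_pos: [0.5115, -0.0232, 0.1479]
ee_rot: [-1.08, -1.392, 1.391]
wrist_force: [0.1, 0.1, 2.5]
opening: 0.175
```

Run:
```python
from h import *
for c in ('side','top'):
    save(c,c+'3')
    for l in ('lime_center','bowl','handle','lock','scale'):
        print(c,l,[(np.round(d['point'],3),round(d['score'],2)) for d in env.mark_of(c,l)[:2]])
plan([.512,-.023,.148],1.83)
im=cv2.imread('pics/side3.png')[170:360,220:400]; t=cv2.imread('pics/top3.png')[145:245,315:415]
cv2.imwrite('pics/c3.png',np.hstack([cv2.resize(im,(400,400),interpolation=2),cv2.resize(t,(400,400),interpolation=2)]))
```

```text
side lime_center [(array([ 0.516, -0.022,  0.077]), 0.8), (array([0.514, 0.241, 0.02 ]), 0.61)]
side bowl [(array([ 0.51 , -0.023,  0.002]), 0.71), (array([ 0.512, -0.022,  0.054]), 0.64)]
side handle [(array([ 0.512, -0.025,  0.163]), 0.83)]
side lock []
side scale [(array([ 0.511, -0.022,  0.003]), 0.72)]
top lime_center [(array([ 0.511, -0.024,  0.072]), 0.52)]
top bowl [(array([ 0.513, -0.023,  0.052]), 0.61)]
top handle [(array([ 0.515, -0.021,  0.167]), 0.81), (array([ 0.512, -0.024,  0.055]), 0.2)]
top lock [(array([ 0.513, -0.022,  0.165]), 0.7), (array([ 0.513, -0.026,  0.052]), 0.35)]
top scale [(array([0.503, 0.346, 0.   ]), 0.67)]
t 8.3 q [-0.046  0.114 -0.235  1.221  0.    -0.297] eef [ 0.5115 -0.0232  0.1479] yaw 1.822 tilt [ 0.  0. -1.] op 0.173 F [-0.   1.9  4.6] T [ 0.53  0.08 -0.01]
d mm [ 0.1 -0.1 -0.6] twist -0.008
```

View pics/c3.png

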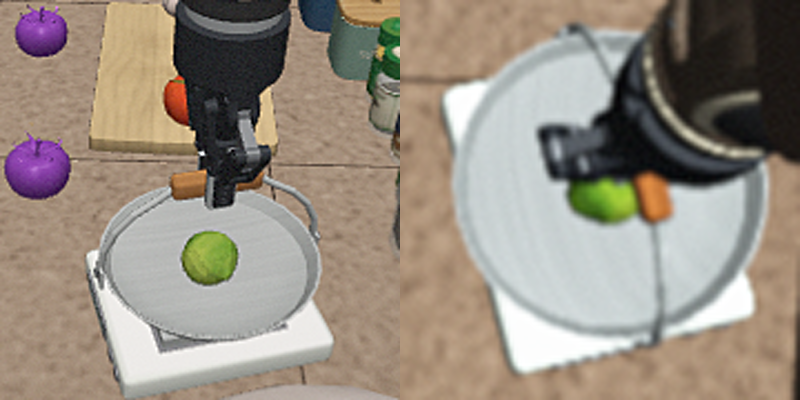

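The crops show the bail now running from (575,28) to (657,340) in the top view, in line with the scale's x axis. The lime is central and the dish is still seated. Now a slow vertical lift.

Emit:
carry_out --targets '[{"dx": 0,"dy": -1,"dz": 0,"gripper": 0.0,"twist": 0},{"dx": 0,"dy": -3,"dz": 0,"gripper": 0.0,"twist": 0},{"dx": 0,"dy": -5,"dz": 0,"gripper": 0.0,"twist": 0},{"dx": 0,"dy": -7,"dz": 0,"gripper": 0.0,"twist": 0},{"dx": 0,"dy": -9,"dz": 0,"gripper": 0.0,"twist": 0},{"dx": 0,"dy": -10,"dz": 0,"gripper": 0.0,"twist": 0},{"dx": 0,"dy": -10,"dz": 0,"gripper": 0.0,"twist": 0}]'

```text
time: 8.88
eef_pos: [0.5116, -0.0234, 0.158]
ee_rot: [-1.08, -1.392, 1.392]
wrist_force: [-0.3, 1.0, -3.4]
opening: 0.175
```

Run:
```python
from h import *
env.read_camera('side')
for l in ('lime_center','handle','bowl'):
        print(l,[(np.round(d['point'],3),round(d['score'],2)) for d in env.mark_of('side',l)[:2]])
plan([.5115,-.0232,.27],1.83)
```

```text
lime_center [(array([ 0.512, -0.026,  0.089]), 0.78)]
handle [(array([ 0.511, -0.023,  0.174]), 0.89)]
bowl [(array([ 0.512, -0.023,  0.062]), 0.83)]
t 9.08 q [-0.046  0.111 -0.217  1.242 -0.    -0.297] eef [ 0.5114 -0.0233  0.1577] yaw 1.822 tilt [-0. -0. -1.] op 0.174 F [ 0.3  0.3 -3.5] T [-0.04 -0.02 -0.03]
d mm [ 1.000e-01 -1.123e+02 -1.000e-01] twist -0.008
```

The wrist carries 3.5 N, the weight of dish plus lime, with no moment, so it hangs free. I raise it to travel height.

Emit:
carry_out --targets '[{"dx": 0,"dy": -3,"dz": 0,"gripper": 0.0,"twist": 0},{"dx": 0,"dy": -9,"dz": 0,"gripper": 0.0,"twist": 0},{"dx": 0,"dy": -18,"dz": 0,"gripper": 0.0,"twist": 0},{"dx": 0,"dy": -29,"dz": 0,"gripper": 0.0,"twist": 0},{"dx": 0,"dy": -41,"dz": 0,"gripper": 0.0,"twist": 0},{"dx": 0,"dy": -53,"dz": 0,"gripper": 0.0,"twist": 0},{"dx": 0,"dy": -65,"dz": 0,"gripper": 0.0,"twist": 0},{"dx": 0,"dy": -77,"dz": 0,"gripper": 0.0,"twist": 0},{"dx": 0,"dy": -87,"dz": 0,"gripper": 0.0,"twist": 0},{"dx": 0,"dy": -94,"dz": 0,"gripper": 0.0,"twist": 0}]'

```text
time: 9.92
eef_pos: [0.512, -0.0234, 0.254]
ee_rot: [-1.082, -1.393, 1.391]
wrist_force: [0.9, 0.8, -4.2]
opening: 0.17
```

Emit:
carry_out --targets '[{"dx": 0,"dy": -2,"dz": 0,"gripper": 0.0,"twist": 0},{"dx": 0,"dy": -3,"dz": 0,"gripper": 0.0,"twist": 0},{"dx": 0,"dy": -3,"dz": 0,"gripper": 0.0,"twist": 0},{"dx": 0,"dy": -3,"dz": 0,"gripper": 0.0,"twist": 0}]'

```text
time: 10.25
eef_pos: [0.5112, -0.0233, 0.2542]
ee_rot: [-1.079, -1.391, 1.392]
wrist_force: [-0.1, 0.3, -4.4]
opening: 0.176
```

Run:
```python
from h import *
env.read_camera('side')
for l in ('lime_center','handle','bowl','board'):
        print(l,[(np.round(d['point'],3),round(d['score'],2)) for d in env.mark_of('side',l)[:2]])
plan([.506,.346,.245],1.83)
```

```text
lime_center [(array([ 0.511, -0.024,  0.182]), 0.89), (array([ 0.515, -0.022,  0.16 ]), 0.33)]
handle [(array([ 0.511, -0.022,  0.271]), 0.62)]
bowl [(array([ 0.51 , -0.023,  0.159]), 0.97), (array([0.503, 0.347, 0.002]), 0.49)]
board [(array([0.505, 0.346, 0.   ]), 0.95)]
t 10.5 q [-0.046  0.103 -0.015  1.454 -0.    -0.297] eef [ 0.5113 -0.0233  0.2544] yaw 1.822 tilt [-0.001  0.    -1.   ] op 0.18 F [-0.1  0.1 -3.8] T [ 0.03  0.   -0.03]
d mm [359.1   9.4 -86.7] twist -0.008
```

Hanging level with the lime central. I now go about 360 mm to the board with very gentle acceleration.

Emit:
carry_out --targets '[{"dx": 0.5,"dy": 0,"dz": -0.1,"gripper": 0.0,"twist": 0},{"dx": 1.5,"dy": 0,"dz": -0.4,"gripper": 0.0,"twist": 0},{"dx": 3,"dy": 0,"dz": -0.7,"gripper": 0.0,"twist": 0},{"dx": 5,"dy": 0,"dz": -1.2,"gripper": 0.0,"twist": 0},{"dx": 7.5,"dy": 0,"dz": -1.8,"gripper": 0.0,"twist": 0},{"dx": 10.5,"dy": 0,"dz": -2.5,"gripper": 0.0,"twist": 0},{"dx": 14,"dy": 0,"dz": -3.4,"gripper": 0.0,"twist": 0},{"dx": 18,"dy": 0,"dz": -4.3,"gripper": 0.0,"twist": 0},{"dx": 22.5,"dy": 0,"dz": -5.4,"gripper": 0.0,"twist": 0},{"dx": 27.5,"dy": 0,"dz": -6.6,"gripper": 0.0,"twist": 0}]'

```text
time: 11.33
eef_pos: [0.511, 0.0054, 0.2548]
ee_rot: [-1.08, -1.392, 1.392]
wrist_force: [0.0, -1.1, -4.0]
opening: 0.176
```

Emit:
carry_out --targets '[{"dx": 5.5,"dy": 0,"dz": -1.3,"gripper": 0.0,"twist": 0},{"dx": 11.5,"dy": 0,"dz": -2.8,"gripper": 0.0,"twist": 0},{"dx": 18,"dy": 0,"dz": -4.3,"gripper": 0.0,"twist": 0},{"dx": 24.5,"dy": 0,"dz": -5.9,"gripper": 0.0,"twist": 0},{"dx": 31.5,"dy": 0,"dz": -7.6,"gripper": 0.0,"twist": 0},{"dx": 38.5,"dy": 0,"dz": -9.3,"gripper": 0.0,"twist": 0},{"dx": 46,"dy": 0,"dz": -11.1,"gripper": 0.0,"twist": 0},{"dx": 53.5,"dy": 0,"dz": -12.9,"gripper": 0.0,"twist": 0},{"dx": 61.5,"dy": 0,"dz": -14.8,"gripper": 0.0,"twist": 0},{"dx": 69.5,"dy": 0,"dz": -16.7,"gripper": 0.0,"twist": 0}]'

```text
time: 12.17
eef_pos: [0.5099, 0.0773, 0.2548]
ee_rot: [-1.08, -1.392, 1.392]
wrist_force: [-0.2, 0.0, -3.9]
opening: 0.174
```

Emit:
carry_out --targets '[{"dx": 8,"dy": 0,"dz": -1.9,"gripper": 0.0,"twist": 0},{"dx": 16,"dy": 0,"dz": -3.9,"gripper": 0.0,"twist": 0},{"dx": 24,"dy": 0,"dz": -5.8,"gripper": 0.0,"twist": 0},{"dx": 32,"dy": 0,"dz": -7.7,"gripper": 0.0,"twist": 0},{"dx": 40,"dy": 0,"dz": -9.6,"gripper": 0.0,"twist": 0},{"dx": 48,"dy": 0,"dz": -11.6,"gripper": 0.0,"twist": 0},{"dx": 56,"dy": 0,"dz": -13.5,"gripper": 0.0,"twist": 0},{"dx": 64,"dy": 0,"dz": -15.4,"gripper": 0.0,"twist": 0},{"dx": 72,"dy": 0,"dz": -17.4,"gripper": 0.0,"twist": 0},{"dx": 80,"dy": 0,"dz": -19.3,"gripper": 0.0,"twist": 0}]'

```text
time: 13.0
eef_pos: [0.5087, 0.1595, 0.2548]
ee_rot: [-1.08, -1.392, 1.392]
wrist_force: [-0.3, -0.5, -4.4]
opening: 0.177
```

Run:
```python
from h import *
plan([.506,.346,.245],1.83)
```

```text
t 13.0 q [0.304 0.143 0.032 1.459 0.    0.053] eef [0.5087 0.1595 0.2548] yaw 1.822 tilt [ 0.  0. -1.] op 0.177 F [-0.3 -0.5 -4.4] T [ 0.01 -0.03  0.  ]
d mm [181.3   9.8 -43.7] twist -0.008
```

Emit:
carry_out --targets '[{"dx": 8,"dy": 0,"dz": -1.9,"gripper": 0.0,"twist": 0},{"dx": 16,"dy": 0,"dz": -3.9,"gripper": 0.0,"twist": 0},{"dx": 24,"dy": 0,"dz": -5.8,"gripper": 0.0,"twist": 0},{"dx": 32,"dy": 0,"dz": -7.7,"gripper": 0.0,"twist": 0},{"dx": 40,"dy": 0,"dz": -9.6,"gripper": 0.0,"twist": 0},{"dx": 48,"dy": 0,"dz": -11.6,"gripper": 0.0,"twist": 0},{"dx": 56,"dy": 0,"dz": -13.5,"gripper": 0.0,"twist": 0},{"dx": 64,"dy": 0,"dz": -15.4,"gripper": 0.0,"twist": 0},{"dx": 72,"dy": 0,"dz": -17.4,"gripper": 0.0,"twist": 0},{"dx": 80,"dy": 0,"dz": -19.3,"gripper": 0.0,"twist": 0}]'

```text
time: 13.83
eef_pos: [0.5076, 0.2418, 0.2548]
ee_rot: [-1.08, -1.392, 1.392]
wrist_force: [0.0, -0.5, -4.3]
opening: 0.17
```

Emit:
carry_out --targets '[{"dx": 8,"dy": 0.5,"dz": -1.9,"gripper": 0.0,"twist": 0},{"dx": 16,"dy": 1.5,"dz": -3.9,"gripper": 0.0,"twist": 0},{"dx": 23.5,"dy": 3,"dz": -5.7,"gripper": 0.0,"twist": 0},{"dx": 31,"dy": 4.5,"dz": -7.5,"gripper": 0.0,"twist": 0},{"dx": 38,"dy": 6,"dz": -9.2,"gripper": 0.0,"twist": 0},{"dx": 45,"dy": 7.5,"dz": -10.8,"gripper": 0.0,"twist": 0},{"dx": 51.5,"dy": 9,"dz": -12.4,"gripper": 0.0,"twist": 0},{"dx": 58,"dy": 10.5,"dz": -14,"gripper": 0.0,"twist": 0},{"dx": 64,"dy": 11.5,"dz": -15.4,"gripper": 0.0,"twist": 0},{"dx": 69.5,"dy": 12,"dz": -16.7,"gripper": 0.0,"twist": 0}]'

```text
time: 14.67
eef_pos: [0.5064, 0.313, 0.2426]
ee_rot: [-1.08, -1.392, 1.392]
wrist_force: [0.5, 0.6, -3.0]
opening: 0.172
```

Emit:
carry_out --targets '[{"dx": 5,"dy": 0,"dz": -1.2,"gripper": 0.0,"twist": 0},{"dx": 9.5,"dy": 0,"dz": -2.3,"gripper": 0.0,"twist": 0},{"dx": 13.5,"dy": 0,"dz": -3.3,"gripper": 0.0,"twist": 0},{"dx": 17,"dy": 0,"dz": -4.1,"gripper": 0.0,"twist": 0},{"dx": 20,"dy": 0,"dz": -4.8,"gripper": 0.0,"twist": 0},{"dx": 22.5,"dy": 0,"dz": -5.4,"gripper": 0.0,"twist": 0},{"dx": 24.5,"dy": 0,"dz": -5.9,"gripper": 0.0,"twist": 0},{"dx": 26,"dy": 0,"dz": -6.3,"gripper": 0.0,"twist": 0},{"dx": 27,"dy": 0,"dz": -6.5,"gripper": 0.0,"twist": 0},{"dx": 27.5,"dy": 0,"dz": -6.6,"gripper": 0.0,"twist": 0}]'

```text
time: 15.5
eef_pos: [0.506, 0.3408, 0.2428]
ee_rot: [-1.08, -1.392, 1.392]
wrist_force: [-0.6, -0.1, -3.2]
opening: 0.172
```

Emit:
carry_out --targets '[{"dx": 0,"dy": 0,"dz": 0,"gripper": 0.0,"twist": 0},{"dx": 0,"dy": 0,"dz": 0,"gripper": 0.0,"twist": 0},{"dx": 0,"dy": 0,"dz": 0,"gripper": 0.0,"twist": 0},{"dx": 0,"dy": 0,"dz": 0,"gripper": 0.0,"twist": 0},{"dx": 0,"dy": 0,"dz": 0,"gripper": 0.0,"twist": 0},{"dx": 0,"dy": 0,"dz": 0,"gripper": 0.0,"twist": 0},{"dx": 0,"dy": 0,"dz": 0,"gripper": 0.0,"twist": 0},{"dx": 0,"dy": 0,"dz": 0,"gripper": 0.0,"twist": 0}]'

```text
time: 16.17
eef_pos: [0.506, 0.3407, 0.2428]
ee_rot: [-1.08, -1.392, 1.392]
wrist_force: [0.6, -0.1, -3.6]
opening: 0.176
```

Run:
```python
from h import *
for k in range(2):
  for c in ('side','top'):
    save(c,c+'4')
    for l in ('lime_center','bowl','dish')+(() if k else ('handle','garlic','tomato')):
        print(c,l,[(np.round(d['point'],3),round(d['score'],2)) for d in env.mark_of(c,l)[:2]])
plan([.506,.346,.245],1.83)
```

```text
side lime_center [(array([0.505, 0.336, 0.17 ]), 0.77)]
side bowl [(array([0.504, 0.343, 0.146]), 0.61)]
side dish [(array([0.506, 0.343, 0.13 ]), 0.6)]
side handle [(array([0.504, 0.344, 0.257]), 0.95)]
side garlic [(array([0.507, 0.463, 0.016]), 0.4)]
side tomato [(array([0.514, 0.238, 0.021]), 0.96), (array([0.356, 0.14 , 0.002]), 0.85)]
top lime_center [(array([0.505, 0.343, 0.17 ]), 0.54)]
top bowl [(array([0.51 , 0.338, 0.147]), 0.91)]
top dish [(array([0.507, 0.342, 0.132]), 0.74), (array([0.508, 0.338, 0.147]), 0.56)]
top handle [(array([ 0.511, -0.025,  0.05 ]), 0.26)]
top garlic []
top tomato [(array([ 0.35 ,  0.141, -0.003]), 0.7), (array([0.508, 0.238, 0.021]), 0.68)]
side lime_center [(array([0.506, 0.338, 0.168]), 0.73)]
side bowl [(array([0.505, 0.338, 0.15 ]), 0.7)]
side dish [(array([0.506, 0.341, 0.131]), 0.95)]
top lime_center [(array([0.505, 0.344, 0.17 ]), 0.6), (array([0.509, 0.342, 0.146]), 0.5)]
top bowl [(array([0.505, 0.337, 0.148]), 0.79)]
top dish [(array([0.51 , 0.339, 0.129]), 0.76)]
t 17.27 q [0.593 0.292 0.192 1.47  0.    0.341] eef [0.506  0.3407 0.2428] yaw 1.822 tilt [-0. -0. -1.] op 0.175 F [-1.1 -0.1 -3.9] T [-0.01  0.04  0.01]
d mm [ 5.1 -2.2 -1.3] twist -0.008
```

View pics/side4.png

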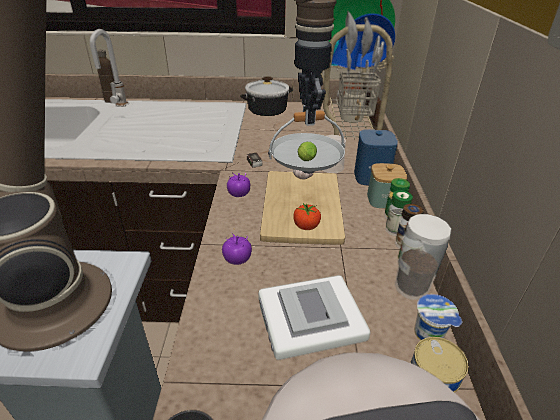

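View pics/top4.png

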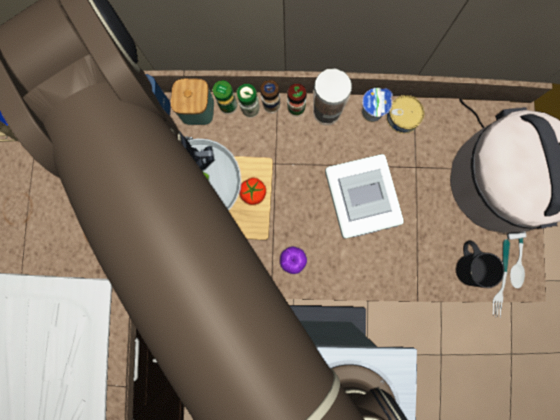

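The side view shows the dish level at (308,152), lime central at (308,151), with the tomato (307,217) and garlic where they lay. The top view shows the empty scale at (365,195) and the dish partly hidden by the arm. The foot is about 107 mm above the board and within 6 mm of its middle. Everything is at rest, so I hand in.

```bash
python3 -c "
from cell import env
print(env.job_done())"
```

```text
the job is handed in; nothing more can be done
None
```

The dish is unlocked, off the scale and held still over the middle of the board with the lime in it. I handed the job in at about 17 s of the 48 s; no verdict was reported.

- **Moves:** I pinched the grip and turned the dish about 1.46 rad anticlockwise. I then lifted it straight out and carried it slowly to the board.
- **Dish at the end:** it was level and at rest, about 5 mm from the board's middle, with the foot about 107 mm above the board's top. The wrist carried about 3.6–3.9 N, the weight of dish plus lime, with almost no moment, so nothing else was holding it up.
- **Lime:** both cameras put it within about 8 mm of the dish's middle. The two views differed by about 6–8 mm in y, which is close to the detectors' error.
- **Garlic and tomato:** the side view put both within about 6 mm of where they lay. The top view also found the tomato unmoved, but could not find the garlic because the arm hid it.

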